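Open a glaze-mill jar whose clamp screw has seized

ROBOT

A 6-joint arm with a two-finger parallel gripper is mounted at the origin on the work surface; the furniture and walls round the work are solid. World frame = base frame: x ahead of the robot, y to its left, z up, the work surface at z = 0. Lengths are in m, angles in rad, forces in N, time in s.
With the tool pointing down it reaches from about 0.375 to 0.9 m from the base axis. Payload 3.1 kg.
Tool frame: the origin (TCP) lies midway between the tips of the shut fingers; the grasp point (between the pads) lies 19 mm behind it; z points along the fingers, y is the line along which they close (so a half turn about z gives the same grasp; the last joint's range is limited). The gripper opens to 87 mm and grips with 3 to 60 N. Pads are 19 mm wide; open, the fingers measure 117 mm over their backs; the gripper's body (75 mm by 190 mm) begins 51 mm behind the grasp point.
Start: joints at [-1.337, 0.527, 1.433, -0, 1.181, -0.178], TCP at [0.25, -0.573, 0.223] pointing down, gripper open.
Joint ranges: [-3.08, 3.08], [-0.75, 2.2], [0.22, 2.44], [-1.43, 4.57], [0, 2.65], [-2.85, 2.85]. Speed limits (rad/s): [2.79, 2.79, 3.14, 3.14, 3.14, 3.14].

INTERFACE

Orientations are given as a rotation vector (axis times angle).
In Python, from plant import ctrl gives the robot as it stands.
- The arm moves only by the tool jog_arm, never from a script. Its argument "steps" is text: rows parted by semicolons, each of 7 numbers parted by spaces: the turn, a rotation vector about the tool's x, y, z in units of 5 degrees (1.0 is 5 degrees), then the shift along the tool's x, y, z in units of 40 mm (1.0 is 40 mm), then the opening, from -1 (shut) to 1 (fully open). A call has 1 to 10 rows; each row shifts and turns the commanded pose from where the row before left it, along the tool's axes as they then stand; what a row does not reach is not made up. A row lasts 1/8 s, in which the tool goes at most 62.5 mm and 10.7 degrees, less where a joint would pass 70% of its speed; a pose out of reach is approached as far as the arm can. A call is refused whole if a number of a shift passes 1 or a number of a turn 1, either way. A call with a gripper value outside its range is refused whole. The fingers move at their own pace and stop on an object; the grip force is fixed at half the most. Time passes only in rows, so rows that do not move let the fingers close. It gives the time, the measured TCP pose, the force, the opening and the grip force at its end, in the units of the state.
- ctrl.get_state(): the state, without advancing time (a new reading comes with each control period).
- ctrl.grab_frame(name): name is "scene" or "side" or "wrist"; returns a dict with "frame" (400x640x3 uint8, red, green, blue), "mtx" (3x3 intrinsics, pixels), "xyz" and "attitude" of the camera in the world. Camera axes: x right, y up, looking along -z (the intrinsics and any distortion apply to the point x, -y, -z); pixel columns grow to the right and rows downward; lengths in m; the calibration is good to about 2 mm. A picture is of the moment at which its call begins. There is no depth.
- ctrl.sign_off(): hands the job in; it is judged then, once.
The state is a dict: "time": time; "joint_positions": joint angles; "qd": joint speeds; "joint_efforts": joint torques, N m; "tcp_pos": TCP position; "tcp_rot": TCP orientation; "wrist_force": force on the tool from outside, world axes, zero at the start; "wrist_torque": the same for the moment, N m; "gripper_width": finger opening in m; "grip_force": force on a finger pad.
Only numpy, scipy, OpenCV 4.12 (cv2) and the standard library are available. Lean on these libraries where they do the work, as an engineer would, in place of code of your own. Each camera call takes 0.05 s, during which the arm holds its last target. There are 200 camera calls.

TASK

Dried glaze has seized the clamp screw of the mill jar: break its black knob loose (counterclockwise from above) with a firm twist, keep unscrewing until the screw's point is clear of the lid, then swing the clamp bar aside toward the robot, well clear of the lid. Lift off the white porcelain lid and set it down gently, right way up, on the middle of the green bat. Do not wrench the bar while the point is still in the lid, and leave the small pot, the saucer and the chalk jar where they are.

Things in the scene. Friction and masses are not known exactly. Their poses are not given: they have to be found in the camera images.
- mill_stand: fixed wooden board 130 x 190 x 18 mm with a white porcelain jar (110 mm wide, mouth at z 112 mm) strapped to its middle between two steel uprights; origin under the middle of the board, z up; the right upright (local y -68 mm) carries the bar's pivot, the left one (local y +68 mm) an open catch. The clamp bar lies along local y over the jar, and its free end swings out to local -x
- pivot (a point): vertical pivot axis of the clamp bar, at mid-height of the bar (162 mm above the table)
- clamp_bar (a joint): swing of the clamp bar about the pivot, rad: 0 across the jar in its catch, growing counterclockwise from above as the free end swings to local -x, stop at 1.9. Steel bar 20 wide, 12 high; light friction, stays where it is left
- bar_grip (a point): middle of the upright black grip pin (14 mm diameter, from 168 to 206 mm above the table) at the bar's free end, 168 mm from the pivot; the bar's catch is 32 mm nearer to the jar and 178 mm high
- knob (a joint): turn of the black knob relative to the bar, rad: starts near 0 (tight), grows counterclockwise from above, stop at 5.4. Breaking it loose takes up to about 1.2 Nm in the first 0.5 rad (fingers with a light grip slip round it; 80 N holds), then it turns with about 0.05 Nm. The point is clear of the lid from 3.6 rad on; 4 to 4.5 rad is a good amount
- knob_grip (a point): middle of the round fluted black knob on the screw axis: 36 mm diameter, 22 high, with a white index line on its top along this frame's +x. About 199 mm above the table at the start, 31 mm above the bar's top face, 68 mm from the pivot along the bar
- screw_point (a point): lower end of the steel screw, 12 mm diameter, on the knob's axis. At the start it sits 4.5 mm deep in the dimple of the lid, which holds the bar across the jar. Screw and knob rise 1.27 mm per rad of the knob
- lid: loose white porcelain lid, 0.28 to 0.46 kg; origin under its middle, z up. Spigot 82 diameter from z 0 to 8 (hangs in the jar's mouth, 3 mm clearance round it), flange 100 diameter with a black seal from z 8 to 18, round grip boss 34 diameter from z 18 to 40 with a dimple 18 wide and 5 deep in its top
- lid_boss (a point): on the lid's axis 30 mm above its origin, in the boss, at the height to grip it
- bat: green-grey potter's bat lying on the table, 170 (its x) x 230 (its y) x 12 mm, fixed; origin under its middle
- paste_pot: bystander: small white pot, 56 mm wide, 51 high, origin under its middle
- saucer: bystander: white saucer with blue pigment, 100 mm wide, 33 high, origin under its middle
- jar_chalk: bystander: small jar with a cream lid, 38 mm wide, 48 high, origin under its middle

How it is judged:
On the way, in this order (a step that is already met when the one before it is completed fails the run):
1. the knob has been broken loose (value of joint knob above 0.6 rad), for 0.1 s.
2. the screw's point is clear of the lid (value of joint knob above 3.4 rad), for 0.2 s.
3. the bar is swung aside (value of joint clamp_bar above 1 rad), for 0.2 s.
4. the lid is lifted out of the jar (z of lid in the frame of mill_stand above 0.115 m), for 0.1 s.
At the end, for the whole second after the job is handed in: The lid rests upright on the green bat, its middle within 45 mm (across) and 75 mm (along) of the bat's middle, released and still; the clamp bar stands swung out more than 0.9 rad (x of lid in the frame of bat between -0.045 and 0.045 m and y of lid in the frame of bat between -0.075 and 0.075 m and z of lid in the frame of bat below 0.017 m and angle between lid's own z axis and vertical below 0.1 rad and linear speed of lid below 0.02 m/s and value of joint clamp_bar above 0.9 rad); the robot touches nothing.
It fails at once if the bar was wrenched against the lid (over 40 N between screw and lid) (contact force between screw and lid above 40 N).
It fails at once if the lid was dropped or banged down (over 0.4 m/s just above the bat) (height (world z) of lid below 0.035 m and linear speed of lid above 0.4 m/s).
It fails at once if a bystander was moved by more than 25 mm (distance of any of paste_pot, saucer, jar_chalk from where it was at the start of the episode above 0.025 m).
It also fails if it takes over 72 s, if anything falls off the work surface, if the arm or the gripper's body presses on something with over 40 N, if the wrist force passes 120 N, or if a joint passes its speed limit or range.

## Working session

There is one attempt and no reset: what is moved stays moved. The work goes in short steps, Python scripts to look and compute and a tool call to move; the robot and the scene stay as the last step left them, time stands still between calls to the robot, and variables do not carry over. Pictures are saved under pics/ and viewed, at most 10 in all, crops included, and the job is handed in when it is done.

Besides the shell and the picture viewer there is one more tool, called as name(argument=value, ...) on one line, values as JSON. jog_arm: Moves the arm, as the interface text tells. Its arguments: {"type":"object","properties":{"steps":{"type":"string"}},"required":["steps"]}

```bash
ls; mkdir -p pics; cat > h.py <<'E'
import numpy as np, cv2
from scipy.spatial.transform import Rotation as R
from plant import ctrl
def grab(n,fn=None):
    f=ctrl.grab_frame(n)
    if fn: cv2.imwrite('pics/'+fn,f['frame'][:,:,::-1])
    return f
def att(f):
    a=np.array(f['attitude'],float)
    return a if a.shape==(3,3) else R.from_rotvec(a).as_matrix() if a.size==3 else R.from_quat(a).as_matrix()
def ray(f,u,v):
    K=np.array(f['mtx']); d=np.linalg.solve(K,[u,v,1.]); d=att(f)@np.array([d[0],-d[1],-d[2]])
    return np.array(f['xyz']),d/np.linalg.norm(d)
def onz(f,u,v,z):
    o,d=ray(f,u,v); return o+d*(z-o[2])/d[2]
def tri(*a): # (f,u,v)...
    A=0;b=0;L=[ray(*q) for q in a]
    for o,d in L:
        P=np.eye(3)-np.outer(d,d);A=A+P;b=b+P@o
    p=np.linalg.solve(A,b)
    return p,[float(np.linalg.norm((np.eye(3)-np.outer(d,d))@(p-o))) for o,d in L]
def proj(f,p):
    q=att(f).T@(np.array(p)-f['xyz']); K=np.array(f['mtx']); w=K@np.array([q[0],-q[1],-q[2]]); return w[:2]/w[2]
E
python3 - <<'E'
from h import *
import pickle
fs={n:grab(n) for n in ('scene','side','wrist')}
pickle.dump(fs,open('f0.pkl','wb'))
for n,f in fs.items(): print(n,f['xyz'],f['attitude'],f['mtx'],f.keys())
a=np.vstack([fs['scene']['frame'],fs['side']['frame']])
cv2.imwrite('pics/scene.png',fs['scene']['frame'][:,:,::-1]);cv2.imwrite('pics/side.png',fs['side']['frame'][:,:,::-1]);cv2.imwrite('pics/wrist.png',fs['wrist']['frame'][:,:,::-1])
print(ctrl.get_state())
E
```

```text
pics
scene [-0.49924894  0.88381753  0.76804526] [ 0.56988249 -1.25703681 -1.9880498 ] [[515.7498028    0.         325.03486564]
 [  0.         515.7498028  199.23879448]
 [  0.           0.           1.        ]] dict_keys(['frame', 'mtx', 'xyz', 'attitude'])
side [0.2317901  0.97545006 0.57250745] [ 0.21023833 -1.58130431 -2.3981015 ] [[478.48547099   0.         313.27166299]
 [  0.         478.48547099 205.51572802]
 [  0.           0.           1.        ]] dict_keys(['frame', 'mtx', 'xyz', 'attitude'])
wrist [ 0.32447218 -0.54056306  0.38395595] [-0.26191493  0.17287782 -1.14931694] [[277.9398271    0.         319.23219972]
 [  0.         277.9398271  194.50064813]
 [  0.           0.           1.        ]] dict_keys(['frame', 'mtx', 'xyz', 'attitude'])
{'time': 0.15, 'joint_positions': array([-1.33747455e+00,  5.28296996e-01,  1.43360064e+00, -4.13140469e-05,
        1.18137544e+00, -1.78502543e-01]), 'qd': array([-0.00031282, -0.00210542, -0.00562789, -0.00093237,  0.00132099,
        0.00082943]), 'joint_efforts': array([ 1.77841196e-05, -4.40433562e+01, -1.76842368e+01,  6.32211543e-02,
        5.52810088e-02, -9.68063773e-05]), 'tcp_pos': array([ 0.2500605 , -0.57219043,  0.22177149]), 'tcp_rot': array([-3.07357783e+00, -6.42011381e-01,  1.32264925e-04]), 'wrist_force': array([ 0.2387766 , -0.82991307, -0.20424408]), 'wrist_torque': array([ 0.01219749,  0.03823415, -0.04458831]), 'grip_force': 0.0, 'gripper_width': 0.08679762136517495}
```

View pics/scene.png

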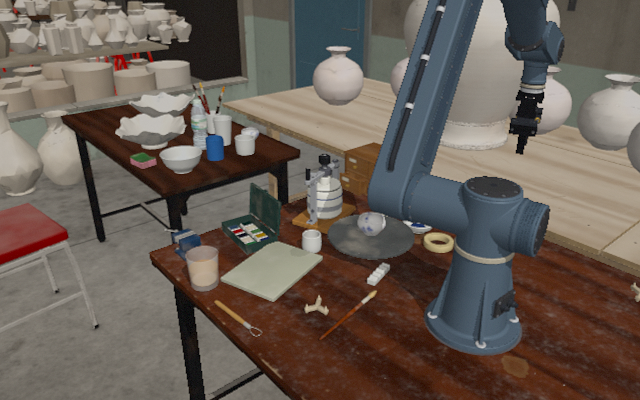

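View pics/side.png

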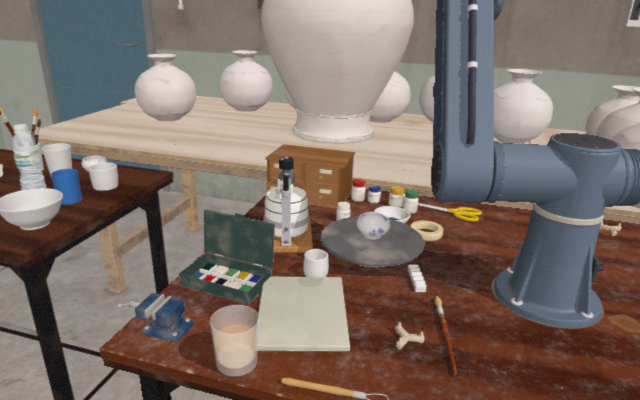

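View pics/wrist.png

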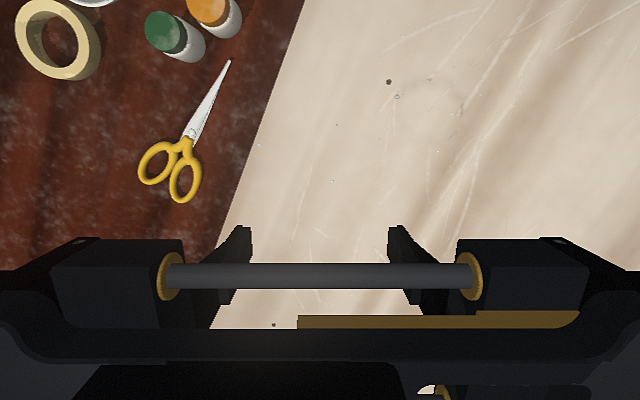

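The scene view shows the mill at about (325,195), its knob at (324,160), the bat centred near (272,270) and the paste pot at (312,240). In the side view the mill is at (287,210), the knob at (287,163) and the bat at (303,312). The wrist view shows only the bench and scissors.

```bash
python3 - <<'E'
from h import *
import pickle
fs=pickle.load(open('f0.pkl','rb')); s,d=fs['scene'],fs['side']
print('knob',tri((s,324,160),(d,287,163)))
print('pot',tri((s,312,233),(d,316,252)))
for uv in [(261,344),(348,347),(342,278),(268,279)]: print('bat side',onz(d,*uv,.012))
for uv in [(222,279),(270,298),(322,258),(270,240)]: print('bat scene',onz(s,*uv,.012))
a=cv2.resize(s['frame'][145:240,285:365],None,fx=5,fy=6.0,interpolation=cv2.INTER_CUBIC)
a=cv2.resize(s['frame'][145:245,285:365],None,fx=5,fy=5,interpolation=cv2.INTER_CUBIC)
b=cv2.resize(d['frame'][150:250,245:325],None,fx=5,fy=5,interpolation=cv2.INTER_CUBIC)
cv2.imwrite('pics/crop.png',np.hstack([a,b])[:,:,::-1])
E
```

```text
knob (array([ 0.6142068 , -0.07735953,  0.19989325]), [0.0009594390159670718, 0.000959439015967081])
pot (array([0.49071578, 0.07299215, 0.05262513]), [0.0009761396034275692, 0.0009761396034274431])
bat side [0.50683607 0.35193295 0.012     ]
bat side [0.35933328 0.31053471 0.012     ]
bat side [0.4240202  0.09370161 0.012     ]
bat side [0.57521781 0.1504897  0.012     ]
bat scene [0.5090193 0.3578309 0.012    ]
bat scene [0.36285646 0.31111688 0.012     ]
bat scene [0.41936691 0.09674892 0.012     ]
bat scene [0.5926098  0.14827188 0.012     ]
```

View pics/crop.png

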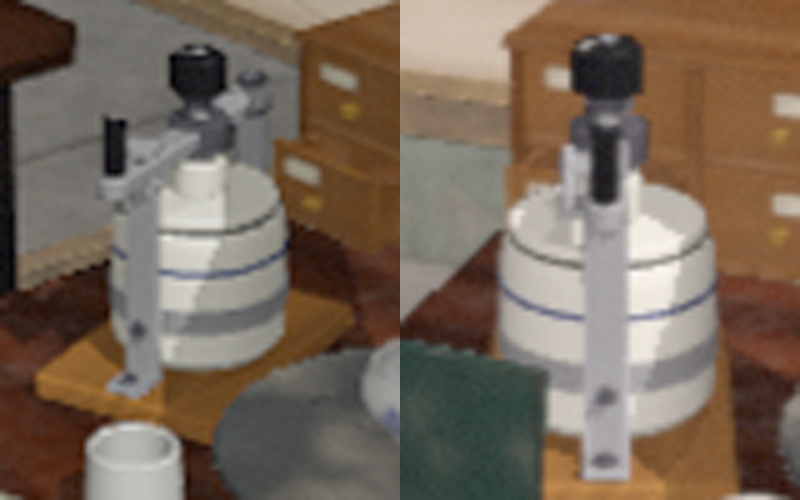

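The crop gives: scene knob at (324.4,159) and pin at (308,174); side knob at (286.2,163) and pin at (286,182.6). The bar runs from the pivot, at far right behind, to the pin on the near side.

```bash
cat >> h.py <<'E'
def tool():
    s=ctrl.get_state(); return s,np.array(s['tcp_pos']),R.from_rotvec(s['tcp_rot'])
def go(p,yaw=None):
    """remaining shift in tool axes/40mm, and turn /5deg, to get tcp to p with tool down and tool x at yaw"""
    s,t,r=tool(); M=r.as_matrix(); cy=np.arctan2(M[1,0],M[0,0])
    if yaw is None: yaw=cy
    T=np.array([[np.cos(yaw),np.sin(yaw),0],[np.sin(yaw),-np.cos(yaw),0],[0,0,-1]])
    print('t',s['time'],'tcp',t.round(4),'yaw',cy.round(4),'tilt',np.degrees(np.arccos(-M[2,2])).round(2))
    print('shift units, tool now',(M.T@(np.array(p)-t)/.04).round(3),' after turn',(T.T@(np.array(p)-t)/.04).round(3))
    print('turn units',(np.degrees(R.from_matrix(M.T@T).as_rotvec())/5).round(3))
    print('F',s['wrist_force'].round(2),'T',s['wrist_torque'].round(3),'w',round(s['gripper_width'],4),'grip',round(s['grip_force'],1),'q',s['joint_positions'].round(3))
E
python3 - <<'E'
from h import *
import pickle
fs=pickle.load(open('f0.pkl','rb')); s,d=fs['scene'],fs['side']
k=tri((s,324.4,159),(d,286.2,163.2));p=tri((s,308,174.2),(d,286,182.6))
print(k,p); v=(p[0]-k[0])[:2]; print(np.hypot(*v),np.arctan2(v[1],v[0]))
w=fs['wrist']; print('cam axis',-att(w)[:,2])
print('cam in tool',tool()[2].as_matrix().T@(w['xyz']-tool()[1]), tool()[2].as_matrix().T@-att(w)[:,2])
go([k[0][0],k[0][1],.30])
E
```

```text
(array([ 0.61857425, -0.0827526 ,  0.19882883]), [0.0006256269138930073, 0.0006256269138928507]) (array([0.58544711, 0.00906638, 0.18423356]), [0.00029352923037393597, 0.00029352923037386154])
0.09761215509738992 1.9170488584725471
cam axis [-0.26831633 -0.11606886 -0.9563129 ]
cam in tool [ 0.08089242  0.00053454 -0.16216448] [-2.92592581e-01  5.45759689e-04  9.56237044e-01]
t 0.15 tcp [ 0.2501 -0.5722  0.2218] yaw 0.4118 tilt 0.1
shift units, tool now [13.341 -7.528 -1.94 ]  after turn [13.341 -7.525 -1.956]
turn units [-0.019 -0.003  0.   ]
F [ 0.24 -0.83 -0.2 ] T [ 0.012  0.038 -0.045] w 0.0868 grip 0.0 q [-1.337  0.528  1.434 -0.     1.181 -0.179]
```

jog_arm(steps="0 0 0 0.95 -0.54 -0.27 1;0 0 0 0.95 -0.54 -0.27 1;0 0 0 0.95 -0.54 -0.27 1;0 0 0 0.95 -0.54 -0.27 1;0 0 0 0.95 -0.54 -0.27 1;0 0 0 0.95 -0.54 -0.27 1;0 0 0 0.95 -0.54 -0.27 1;0 0 0 0.95 -0.54 -0.27 1;0 0 0 0.95 -0.54 -0.27 1;0 0 0 0.95 -0.54 -0.27 1")

```text
time: 1.4
tcp_pos: [0.5125, -0.2213, 0.3306]
tcp_rot: [-3.075, -0.642, 0.001]
wrist_force: [-0.3, -0.1, -0.4]
gripper_width: 0.087
grip_force: 0.0
```

jog_arm(steps="0 0 0 0.8 -0.5 0 1;0 0 0 0.8 -0.5 0 1;0 0 0 0.7 -0.4 0 1;0 0 0.9 0 0 0 1;0 0 0.9 0 0 0 1;0 0 0.9 0 0 0 1;0 0 0.9 0 0 0 1;0 0 0 0 0 0 1")

```text
time: 2.4
tcp_pos: [0.5736, -0.1345, 0.3302]
tcp_rot: [-3.137, -0.155, 0.001]
wrist_force: [-0.2, 0.3, -0.6]
gripper_width: 0.0873
grip_force: 0.0
```

```bash
python3 - <<'E'
from h import *
import pickle
f=grab('wrist','w1.png'); pickle.dump(f,open('w1.pkl','wb'))
go([.6186,-.0828,.30],.1)
print(proj(f,[.6186,-.0828,.21]),proj(f,[.5855,.009,.206]))
E
```

```text
t 2.45 tcp [ 0.5737 -0.1345  0.3302] yaw 0.099 tilt 0.04
shift units, tool now [ 1.246 -1.174  0.756]  after turn [ 1.247 -1.173  0.756]
turn units [-0.004  0.007 -0.012]
F [-0.66 -0.11  0.15] T [ 0.04  -0.023  0.036] w 0.0874 grip 0.0 q [-0.42   0.375  1.384  0.     1.383  1.052]
[271.87464918 141.87252428] [182.90331087 164.57772374]
```

View pics/w1.png

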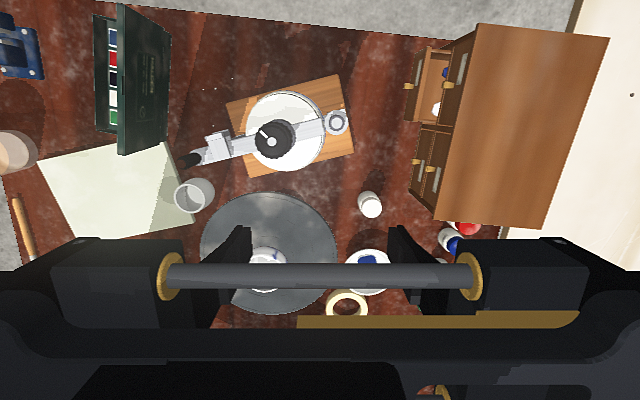

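The knob's centre is at about (273,142), within a pixel of the prediction (272,142). The pin is near (185,162), the pivot cap at (336,122), the pot at (193,195), and the box lid stands beside the bat at upper left.

jog_arm(steps="0 0 0 0.62 -0.59 0.4 0.3;0 0 0 0.62 -0.59 0.35 0.3;0 0 0 0 0 0 0.3;0 0 0 0 0 0 0.3")

```text
time: 2.95
tcp_pos: [0.6184, -0.0831, 0.3006]
tcp_rot: [3.137, 0.155, -0.001]
wrist_force: [-0.0, -0.5, 0.6]
gripper_width: 0.0587
grip_force: 0.0
```

```bash
python3 - <<'E'
from h import *
import pickle
f=grab('wrist'); pickle.dump(f,open('w2.pkl','wb'))
go([.6186,-.0828,.18],.1)
print(proj(f,[.6186,-.0828,.21]),proj(f,[.5855,.009,.206]))
g=pickle.load(open('w1.pkl','rb'))
a=cv2.resize(f['frame'][100:300,200:440],None,fx=3.3,fy=3,interpolation=cv2.INTER_CUBIC)
a=cv2.resize(f['frame'][110:290,170:410],None,fx=3.3,fy=3.3,interpolation=cv2.INTER_CUBIC)
cv2.imwrite('pics/w2.png',a[:,:,::-1])
E
```

```text
t 3.0 tcp [ 0.6183 -0.0834  0.3009] yaw 0.0976 tilt 0.04
shift units, tool now [ 0.008 -0.017  3.023]  after turn [ 0.008 -0.015  3.023]
turn units [ 0.007 -0.001 -0.027]
F [0.07 0.08 0.29] T [0.05  0.044 0.009] w 0.058 grip 0.0 q [-3.130e-01  4.520e-01  1.339e+00 -1.000e-03  1.350e+00  1.161e+00]
[318.24578995 197.91708751] [223.01380001 219.61163747]
```

View pics/w2.png

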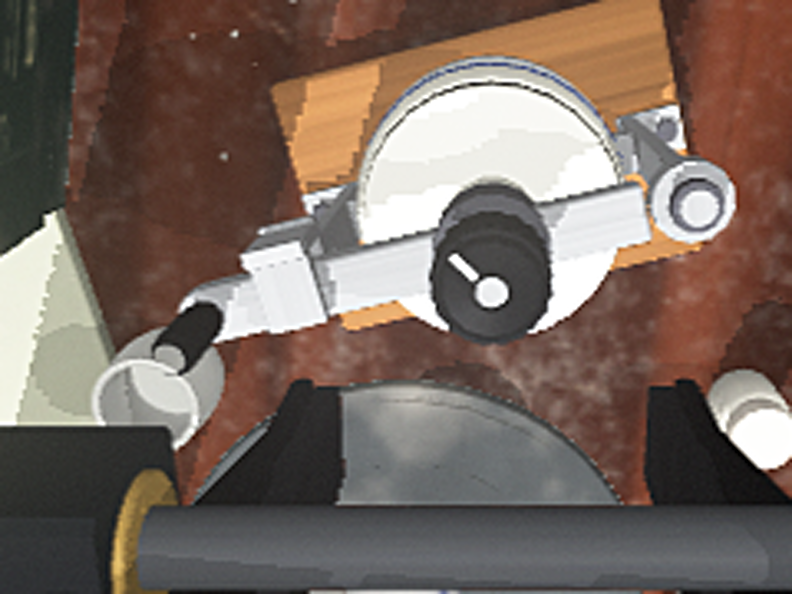

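Knob top centre is at about (318.8,197.0) in full-frame pixels, against a prediction of (318.2,197.9), so it is centred to within 1 mm. The index line points to the upper left and the collar on the bar is lower than the knob.

jog_arm(steps="0 0 0 0 0 0.6 0.3;0 0 0 0 0 0.6 0.3;0 0 0 0 0 0.6 0.3;0 0 0 0 0 0.6 0.3;0 0 0 0 0 0.5 0.3;0 0 0 0 0 0 0.3")

```text
time: 3.75
tcp_pos: [0.6173, -0.0834, 0.1837]
tcp_rot: [-3.137, -0.152, 0.005]
wrist_force: [-0.7, -0.4, 0.4]
gripper_width: 0.0566
grip_force: 0.0
```

jog_arm(steps="0 0 0 0 0 0 0;0 0 0 0 0 0 -0.2;0 0 0 0 0 0 -1;0 0 0 0 0 0 -1;0 0 0 0 0 0 -1")

```text
time: 4.38
tcp_pos: [0.6191, -0.0824, 0.1856]
tcp_rot: [3.138, 0.154, 0.002]
wrist_force: [-0.8, 1.7, 6.2]
gripper_width: 0.0355
grip_force: 30.0
```

```bash
python3 - <<'E'
from h import *
go([.6186,-.0828,.183],.1)
E
```

```text
t 4.375 tcp [ 0.6191 -0.0824  0.1856] yaw 0.0979 tilt 0.09
shift units, tool now [-0.013  0.008  0.066]  after turn [-0.013  0.008  0.066]
turn units [ 0.001 -0.017 -0.024]
F [-0.79  1.72  6.2 ] T [0.276 0.171 0.034] w 0.0355 grip 30.0 q [-3.110e-01  5.680e-01  1.472e+00  1.000e-03  1.101e+00  1.161e+00]
```

jog_arm(steps="0 0 -1 0 0 0 -1;0 0 -1 0 0 0 -1;0 0 0 0 0 0 -1")

```text
time: 4.75
tcp_pos: [0.6171, -0.0832, 0.1857]
tcp_rot: [3.112, 0.425, -0.005]
wrist_force: [-4.3, -0.3, 8.5]
gripper_width: 0.0354
grip_force: 30.0
```

```bash
python3 - <<'E'
from h import *
go([.6186,-.0828,.183],.1)
f=grab('wrist'); a=cv2.resize(f['frame'][150:270,240:400],None,fx=4,fy=4,interpolation=cv2.INTER_CUBIC)
cv2.imwrite('pics/w3.png',a[:,:,::-1])
E
```

```text
t 4.75 tcp [ 0.6171 -0.0832  0.1857] yaw 0.2718 tilt 0.18
shift units, tool now [0.039 0.001 0.067]  after turn [ 0.038 -0.006  0.067]
turn units [0.004 0.036 1.968]
F [-4.35 -0.34  8.49] T [-0.143  0.934 -0.344] w 0.0354 grip 30.0 q [-0.312  0.567  1.473 -0.002  1.104  0.988]
```

View pics/w3.png

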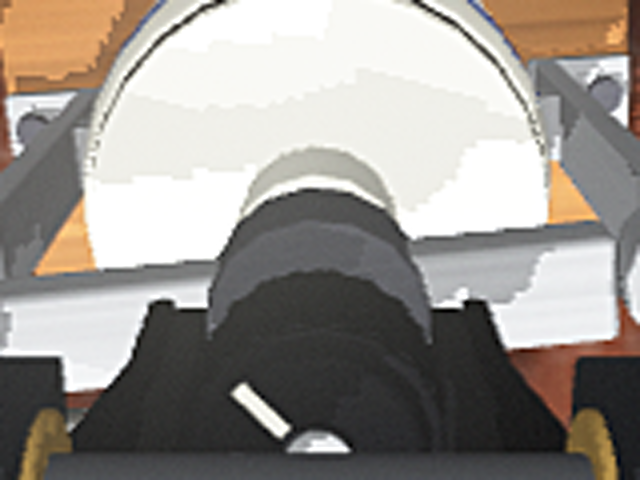

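Fingers hold the knob; the index line runs from about (300,247) to the screw's end at about (320,260) in full-frame pixels. I'll convert that to a world angle and compare it with the earlier view.

```bash
python3 - <<'E'
from h import *
import pickle
f=pickle.load(open('w2.pkl','rb')); 
def ang(f,c,e,z=.2103):
    c=onz(f,*c,z);e=onz(f,*e,z);d=e-c;print(c.round(4),np.hypot(*d[:2]).round(4),np.degrees(np.arctan2(d[1],d[0])).round(1))
ang(f,(318.5,198.5),(307.9,188.2))
g=grab('wrist');pickle.dump(g,open('w3.pkl','wb'))
ang(g,(320,260),(300,247.5))
# auto: bright pixels in knob area of both
for h,(r0,r1,c0,c1) in ((f,(180,212,300,337)),(g,(235,262,285,352))):
    m=h['frame'][r0:r1,c0:c1].min(2)>130; v,u=np.nonzero(m); P=np.array([onz(h,a+c0,b+r0,.2103)[:2] for a,b in zip(u,v)])
    print(len(P)); P=P-[.6186,-.0831]; r=np.hypot(*P.T); k=(r>.007)&(r<.0165); q=P[k].mean(0); print(k.sum(),np.degrees(np.arctan2(q[1],q[0])))
E
```

```text
[ 0.6181 -0.0831  0.2103] 0.0143 50.1
[ 0.6181 -0.0841  0.2103] 0.0135 70.4
181
28 52.892105973079126
109
49 74.76452646688854
```

jog_arm(steps="0 0 -1 0 0 0 -1;0 0 -1 0 0 0 -1;0 0 0 0 0 0 -1")

```text
time: 5.22
tcp_pos: [0.6166, -0.0831, 0.1856]
tcp_rot: [-3.063, -0.693, 0.006]
wrist_force: [-5.0, 0.2, 9.7]
gripper_width: 0.0352
grip_force: 30.0
```

```bash
cat >> h.py <<'E'
def idx(g,c=(.6186,-.0831),z=.2103):
    """world angle (deg) of the index line on the knob top"""
    v,u=np.nonzero(g['frame'].min(2)>110); P=[]
    uv=proj(g,[c[0],c[1],z])
    k=(abs(u-uv[0])<45)&(abs(v-uv[1])<45)&(v<262); u,v=u[k],v[k]
    P=np.array([onz(g,a,b,z)[:2] for a,b in zip(u,v)])-c; r=np.hypot(*P.T); k=(r>.0065)&(r<.0155); q=np.median(P[k],0)
    print('idx',k.sum(),np.degrees(np.arctan2(q[1],q[0])).round(1),np.hypot(*q).round(4))
E
python3 - <<'E'
from h import *
import pickle
g=pickle.load(open('w3.pkl','rb')); idx(g)
go([.6186,-.0828,.183],.1); g=grab('wrist'); idx(g)
E
```

```text
idx 55 75.1 0.0098
t 5.225 tcp [ 0.6166 -0.0831  0.1856] yaw 0.4449 tilt 0.23
shift units, tool now [0.048 0.015 0.064]  after turn [ 0.05  -0.003  0.064]
turn units [-0.012  0.045  3.952]
F [-4.98  0.17  9.67] T [ 0.074  1.04  -0.625] w 0.0352 grip 30.0 q [-3.130e-01  5.670e-01  1.474e+00 -1.000e-03  1.105e+00  8.140e-01]
idx 48 90.3 0.0091
```

jog_arm(steps="0 0 -1 0 0 0 -1;0 0 -1 0 0 0 -1;0 0 0 0 0 0 -1")

```text
time: 5.65
tcp_pos: [0.6182, -0.0815, 0.1856]
tcp_rot: [-2.99, -0.956, -0.001]
wrist_force: [-2.2, 3.6, 7.2]
gripper_width: 0.0354
grip_force: 30.0
```

```bash
python3 - <<'E'
from h import *
go([.6186,-.0828,.183],.1); g=grab('wrist'); idx(g)
E
```

```text
t 5.65 tcp [ 0.6182 -0.0815  0.1856] yaw 0.6188 tilt 0.16
shift units, tool now [-0.012  0.033  0.066]  after turn [0.006 0.034 0.066]
turn units [-0.032 -0.009  5.945]
F [-2.23  3.57  7.25] T [ 0.732  0.369 -0.561] w 0.0354 grip 30.0 q [-0.311  0.568  1.473  0.003  1.103  0.639]
idx 45 92.7 0.009
```

jog_arm(steps="0 0 0 0 0 0 0.3;0 0 0 0 0 0 0.3;0 0 1 0 0 0 0.3;0 0 1 0 0 0 0.3;0 0 1 0 0 0 0.3;0 0 1 0 0 0 0.3;0 0 1 0 0 0 0.3;0 0 0 0 0 0 0.3")

```text
time: 6.7
tcp_pos: [0.6184, -0.083, 0.184]
tcp_rot: [3.128, 0.292, -0.001]
wrist_force: [0.1, 0.2, -0.5]
gripper_width: 0.0566
grip_force: 0.0
```

```bash
python3 - <<'E'
from h import *
go([.6184,-.0831,.184],.18); g=grab('wrist'); idx(g)
E
```

```text
t 6.7 tcp [ 0.6184 -0.083   0.184 ] yaw 0.186 tilt 0.05
shift units, tool now [-0.001  0.002  0.001]  after turn [-0.001  0.002  0.001]
turn units [0.001 0.01  0.068]
F [ 0.08  0.22 -0.53] T [ 0.    -0.005  0.029] w 0.0566 grip 0.0 q [-3.120e-01  5.700e-01  1.473e+00 -1.000e-03  1.099e+00  1.073e+00]
idx 47 82.4 0.0096
```

jog_arm(steps="0 0 0 0 0 0 -0.2;0 0 0 0 0 0 -1;0 0 0 0 0 0 -1;0 0 0 0 -0.12 0 -1;0 0 0 0 -0.13 0 -1;0 0 0 0 0 0 -1")

```text
time: 7.5
tcp_pos: [0.6203, -0.0817, 0.1848]
tcp_rot: [3.111, 0.29, 0.01]
wrist_force: [4.4, -19.4, -7.3]
gripper_width: 0.0355
grip_force: 30.0
```

```bash
python3 - <<'E'
from h import *
go([.6184,-.0831,.184],.18)
E
```

```text
t 7.5 tcp [ 0.6203 -0.0817  0.1848] yaw 0.1862 tilt 1.04
shift units, tool now [-0.054  0.026  0.021]  after turn [-0.053  0.027  0.021]
turn units [ 0.201 -0.055  0.071]
F [  4.35 -19.43  -7.26] T [-3.356 -0.683 -0.104] w 0.0355 grip 30.0 q [-0.303  0.567  1.476 -0.015  1.086  1.089]
```

jog_arm(steps="0 0 0 0 -0.2 0 -1;0 0 0 0 -0.2 0 -1;0 0 0 0 -0.2 0 -1;0 0 0 0 0 0 -1")

```text
time: 8.0
tcp_pos: [0.6209, -0.0751, 0.1853]
tcp_rot: [3.08, 0.293, 0.021]
wrist_force: [10.1, -61.1, -18.8]
gripper_width: 0.0417
grip_force: 30.0
```

```bash
python3 - <<'E'
from h import *
go([.6184,-.0831,.184],.18)
E
```

```text
t 8.0 tcp [ 0.6209 -0.0751  0.1853] yaw 0.1897 tilt 2.84
shift units, tool now [-0.098  0.183  0.042]  after turn [-0.096  0.186  0.034]
turn units [ 0.558 -0.102  0.108]
F [ 10.08 -61.11 -18.78] T [-9.68  -1.508  0.035] w 0.0417 grip 30.0 q [-0.279  0.562  1.487 -0.045  1.063  1.124]
```

jog_arm(steps="0 0 0 0 0.4 0 -1;0 0 0 0 0.45 0 -1;0 0 0 0 0 0 0.3;0 0 0 0 0 0 0.3;0 0 0 0 0 0 0.3")

```text
time: 8.62
tcp_pos: [0.6184, -0.0819, 0.1845]
tcp_rot: [3.128, 0.292, -0.0]
wrist_force: [-0.0, 0.3, -0.2]
gripper_width: 0.0537
grip_force: 0.0
```

```bash
cat >> h.py <<'E'
def idx2(g,c=(.6186,-.0831),z=.2103,verbose=True):
    """index line direction by rectifying the knob top and PCA, centre-free"""
    N=240; s=.05/N # 50 mm patch
    P=np.array([proj(g,[c[0]+dx,c[1]+dy,z]) for dx,dy in ((-.025,.025),(.025,.025),(.025,-.025),(-.025,-.025))],np.float32)
    H=cv2.getPerspectiveTransform(P,np.array([[0,0],[N,0],[N,N],[0,N]],np.float32))
    w=cv2.warpPerspective(g['frame'],H,(N,N),flags=cv2.INTER_CUBIC); return w
E
python3 - <<'E'
from h import *
import pickle
go([.6184,-.0831,.184],.18)
g=grab('wrist');pickle.dump(g,open('w4.pkl','wb'))
ims=[idx2(pickle.load(open(n,'rb'))) for n in ('w2.pkl','w3.pkl','w4.pkl')]
cv2.imwrite('pics/idx.png',np.hstack(ims)[:,:,::-1])
E
```

```text
t 8.625 tcp [ 0.6184 -0.0819  0.1845] yaw 0.1863 tilt 0.02
shift units, tool now [-0.006  0.028  0.013]  after turn [-0.006  0.028  0.013]
turn units [0.002 0.003 0.072]
F [-0.05  0.26 -0.2 ] T [0.053 0.004 0.022] w 0.0537 grip 0.0 q [-0.31   0.569  1.473 -0.     1.099  1.074]
```

View pics/idx.png

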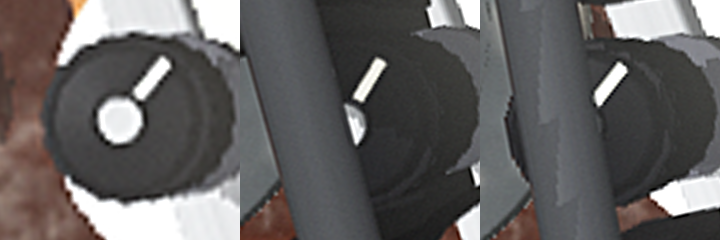

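The three rectified crops show index directions of about 51°, 62° and 54°. The knob turned with the fingers, resisted like a spring, then slipped at about 0.6 Nm and came back. The fixed 30 N grip is too weak, so I'll push the knob hard with both finger edges in a V, toward the pin so the bar stays in its catch. I need to check the pivot cap height first.

jog_arm(steps="0 0 0 0 0 -0.7 0.3;0 0 0 0 0 -0.7 0.3;0 0 -1 0 0 0 0;0 0 -1 0 0 0 -0.65;0 0 -1 0 0 0 -0.65;0 0 -1 0 0 0 -0.65;0 0 -1 0 0 0 -0.65;0 0 -1 0 0 0 -0.65;0 0 -1 0 0 0 -0.65;0 0 -1 0 0 0 -0.65")

```text
time: 9.93
tcp_pos: [0.6185, -0.0821, 0.2405]
tcp_rot: [2.838, 1.348, -0.0]
wrist_force: [-0.7, 1.0, 0.5]
gripper_width: 0.0153
grip_force: 0.0
```

jog_arm(steps="0 0 -1 0 0 0 -0.65;0 0 -1 0 0 0 -0.65;0 0 -1 0 0 0 -0.65;0 0 -1 0 0 0 -0.65;0 0 -1 0 0 0 -0.65;0 0 -1 0 0 0 -0.65;0 0 -1 0 0 0 -0.65;0 0 -1 0 0 0 -0.65;0 0 0 0 0 0 -0.65")

```text
time: 11.05
tcp_pos: [0.6185, -0.0822, 0.2405]
tcp_rot: [-2.21, -2.233, 0.0]
wrist_force: [-0.4, -0.5, -0.5]
gripper_width: 0.0151
grip_force: 0.0
```

```bash
python3 - <<'E'
from h import *
import pickle
fs=pickle.load(open('f0.pkl','rb'))
for z in (.16,.17,.18,.19,.2): print(z,proj(fs['scene'],[.6416,-.1468,z]))
w=pickle.load(open('w2.pkl','rb'))
print('w2 cap obs',(697/3.3+170,203/3.3+110),[proj(w,[.6416,-.1468,z]).round(1) for z in (.165,.175,.185)])
go([.6197,-.1211,.188],1.6)
E
```

```text
0.16 [334.82269265 163.92766675]
0.17 [334.86201634 161.00526167]
0.18 [334.90154645 158.06751624]
0.19 [334.94128461 155.11430934]
0.2 [334.98123246 152.14551859]
w2 cap obs (381.21212121212125, 171.5151515151515) [array([378.7, 170.9]), array([380.6, 172.9]), array([382.7, 175. ])]
t 11.05 tcp [ 0.6185 -0.0822  0.2405] yaw 1.581 tilt 0.01
shift units, tool now [-0.972  0.019  1.313]  after turn [-9.730e-01  1.000e-03  1.313e+00]
turn units [-0.002  0.001 -0.218]
F [-0.42 -0.51 -0.5 ] T [ 0.009 -0.101 -0.032] w 0.0151 grip 0.0 q [-0.311  0.507  1.415 -0.     1.219 -0.321]
```

jog_arm(steps="0 0 0 -0.97 0.02 0 -0.65;0 0 0 0 0 0.7 -0.65;0 0 0 0 0 0.63 -0.65;0 0 0 0.2 0 0 -0.65;0 0 0 0.2 0 0 -0.65;0 0 0 0 0 0 -0.65")

```text
time: 11.8
tcp_pos: [0.6201, -0.1074, 0.1882]
tcp_rot: [2.204, 2.231, -0.006]
wrist_force: [-0.9, -7.0, -4.3]
gripper_width: 0.0154
grip_force: 3.3
```

```bash
cat >> h.py <<'E'
def fr(knob=(.6186,-.0831,.199)):
    s,t,r=tool(); M=r.as_matrix()
    print('t',round(s['time'],2),'F tool',(M.T@s['wrist_force']).round(1),'|F|',np.linalg.norm(s['wrist_force']).round(1),'Tz',s['wrist_torque'][2].round(3),'knob in tool mm',(1e3*M.T@(np.array(knob)-t)).round(1),'yaw',np.arctan2(M[1,0],M[0,0]).round(3),'w',round(s['gripper_width'],4),'q6',s['joint_positions'][5].round(3))
    l=np.array([[np.cos(.346),np.sin(.346)],[-np.sin(.346),np.cos(.346)]]); print('F on tool in stand xy',(l@s['wrist_force'][:2]).round(1))
E
python3 - <<'E'
from h import *
go([.6197,-.1211,.188],1.6); fr()
E
```

```text
t 11.8 tcp [ 0.6201 -0.1074  0.1882] yaw 1.583 tilt 0.36
shift units, tool now [-0.343 -0.014  0.007]  after turn [-0.343 -0.02   0.005]
turn units [ 0.011  0.071 -0.195]
F [-0.91 -6.96 -4.27] T [-1.193 -0.054  0.009] w 0.0154 grip 3.3 q [-0.346  0.571  1.457 -0.006  1.11  -0.356]
t 11.8 F tool [-6.9 -1.   4.3] |F| 8.2 Tz 0.009 knob in tool mm [ 24.2  -1.2 -10.9] yaw 1.583 w 0.0154 q6 -0.356
F on tool in stand xy [-3.2 -6.2]
```

jog_arm(steps="0 0 0 0.2 0 0.03 -0.65;0 0 0 0.2 0 0.03 -0.65;0 0 0 0.2 0 0.03 -0.65;0 0 0 0 0 0 -0.65")

```text
time: 12.3
tcp_pos: [0.621, -0.104, 0.189]
tcp_rot: [2.179, 2.216, -0.044]
wrist_force: [-9.6, -50.7, 4.0]
gripper_width: 0.0155
grip_force: 25.1
```

```bash
python3 - <<'E'
from h import *
go([.6197,-.1211,.188],1.6); fr()
E
```

```text
t 12.3 tcp [ 0.621 -0.104  0.189] yaw 1.5876 tilt 2.53
shift units, tool now [-0.425 -0.04   0.043]  after turn [-0.426 -0.045  0.024]
turn units [ 0.039  0.504 -0.141]
F [ -9.59 -50.75   3.97] T [-8.639  1.584  0.236] w 0.0155 grip 25.1 q [-0.323  0.567  1.463 -0.045  1.093 -0.32 ]
t 12.3 F tool [-50.7 -10.4  -1.8] |F| 51.8 Tz 0.236 knob in tool mm [ 20.5  -2.  -11. ] yaw 1.588 w 0.0155 q6 -0.32
F on tool in stand xy [-26.2 -44.5]
```

jog_arm(steps="0 0 0 0.2 0 0 -0.65;0 0 0 0.15 0 0 -0.65;0 0 -1 0 0.12 0 -0.65;0 0 -1 0 0.12 0 -0.65;0 0 0 0 0 0 -0.65")

```text
time: 12.92
tcp_pos: [0.6262, -0.1015, 0.1896]
tcp_rot: [1.973, 2.398, -0.082]
wrist_force: [-20.6, -75.3, 7.7]
gripper_width: 0.0154
grip_force: 42.0
```

```bash
python3 - <<'E'
from h import *
fr()
g=grab('wrist'); cv2.imwrite('pics/idx2.png',np.hstack([idx2(g)])[:,:,::-1])
E
```

```text
t 12.93 F tool [-70.3 -34.8  -2.8] |F| 78.5 Tz 0.527 knob in tool mm [ 18.9  -4.1 -10.5] yaw 1.765 w 0.0154 q6 -0.469
F on tool in stand xy [-44.9 -63.9]
```

```bash
cat >> h.py <<'E'
def tk(knob=(.6186,-.0831)):
    s,t,r=tool(); F=s['wrist_force']; d=t[:2]-knob; print('torque on knob', round(-(s['wrist_torque'][2]+d[0]*F[1]-d[1]*F[0]),3))
E
python3 - <<'E'
from h import *
tk()
E
```

```text
torque on knob 0.441
```

jog_arm(steps="0 0 -1 0.1 0.08 0 -0.65;0 0 -1 0.1 0.08 0 -0.65;0 0 0 0 0 0 -0.65")

```text
time: 13.35
tcp_pos: [0.6306, -0.0999, 0.19]
tcp_rot: [1.742, 2.562, -0.115]
wrist_force: [-17.4, -82.1, 5.2]
gripper_width: 0.0159
grip_force: 41.6
```

```bash
python3 - <<'E'
from h import *
fr();tk()
E
```

```text
t 13.35 F tool [-70.1 -46.5   1.9] |F| 84.1 Tz 0.731 knob in tool mm [ 19.3  -5.4 -10.2] yaw 1.949 w 0.0159 q6 -0.628
F on tool in stand xy [-44.3 -71.4]
torque on knob 0.551
```

jog_arm(steps="0 0 -1 0.2 0.08 0 -0.65;0 0 -1 0.2 0.08 0 -0.65;0 0 0 0 0 0 -0.65")

```text
time: 13.72
tcp_pos: [0.6434, -0.0582, 0.1898]
tcp_rot: [1.547, 2.696, -0.015]
wrist_force: [-0.7, 4.8, 0.2]
gripper_width: 0.0155
grip_force: 0.0
```

```bash
python3 - <<'E'
from h import *
fr();tk()
g=grab('wrist')
cv2.imwrite('pics/idx2.png',np.hstack([cv2.resize(g['frame'][130:290,220:420],(500,400)),cv2.resize(idx2(g),(300,300)).copy() if 0 else cv2.copyMakeBorder(cv2.resize(idx2(g),(300,300)),0,100,0,0,cv2.BORDER_CONSTANT)])[:,:,::-1])
E
```

```text
t 13.72 F tool [ 4.5  1.8 -0.3] |F| 4.8 Tz -0.052 knob in tool mm [ -9.3 -33.9  -9.2] yaw 2.1 w 0.0155 q6 -0.774
F on tool in stand xy [1.  4.7]
torque on knob -0.083
```

View pics/idx2.png

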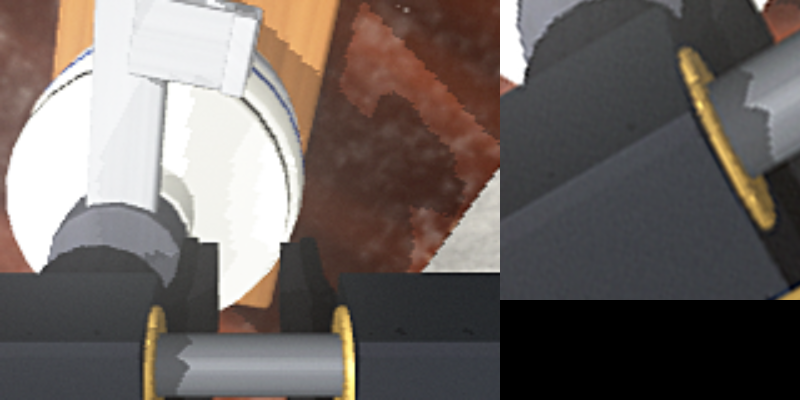

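The tool slipped off to the +x side of the knob because I over-led sideways. The picture shows the bar still lying across in its catch, left of centre, and the fingers beside the knob at about (110,290). I'll lift, go back and retry with a wider V, the tilt corrected beforehand and less sideways lead.

jog_arm(steps="0 0 0 0 0 -0.7 -0.58;0 0 0 0 0 -0.7 -0.58;0 0 1 0 0 0 -0.58;0 0 1 0 0 0 -0.58;0 0 1 0 0 0 -0.58;0 0 1 0 0 0 -0.58;0 0 1 0 0 0 -0.58;0 0 1 0 0 0 -0.58;0 0 1 0 0 0 -0.58;0 0 0 0 0 0 -0.58")

```text
time: 15.02
tcp_pos: [0.633, -0.0389, 0.2411]
tcp_rot: [2.302, 2.137, 0.002]
wrist_force: [0.1, -0.1, 0.4]
gripper_width: 0.0181
grip_force: 0.0
```

```bash
python3 - <<'E'
from h import *
import pickle
go([.6186-.037*np.cos(1.5),-.0831-.037*np.sin(1.5),.187],1.5)
g=grab('wrist');pickle.dump(g,open('w5.pkl','wb')); print(proj(g,[.6186,-.0831,.21]))
s=grab('scene'); p=pickle.load(open('f0.pkl','rb'))['scene']
cv2.imwrite('pics/cmp.png',np.hstack([cv2.copyMakeBorder(cv2.resize(idx2(g),(300,300)),0,100,0,0,cv2.BORDER_CONSTANT),cv2.resize(s['frame'][140:240,285:385],(400,400))])[:,:,::-1])
E
```

```text
t 15.025 tcp [ 0.633  -0.0389  0.2411] yaw 1.4962 tilt 0.09
shift units, tool now [-2.054 -0.276  1.35 ]  after turn [-2.052 -0.282  1.352]
turn units [ 0.018 -0.006 -0.044]
F [ 0.08 -0.06  0.36] T [-0.007 -0.108  0.017] w 0.0181 grip 0.0 q [-2.380e-01  5.210e-01  1.389e+00  1.000e-03  1.231e+00 -1.630e-01]
[304.31912141 273.74085529]
```

View pics/cmp.png

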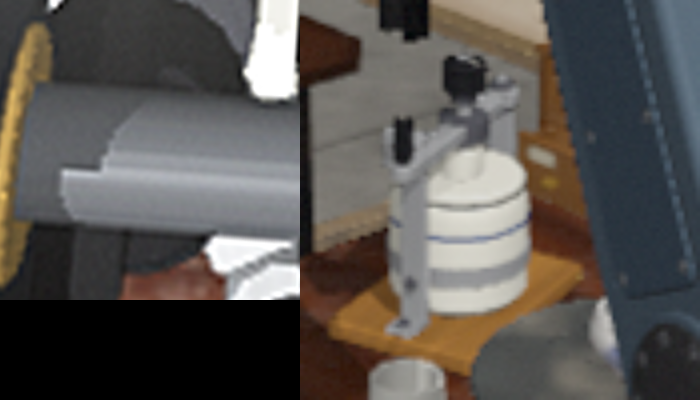

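The picture shows the bar still across the jar and in its catch, with the knob on it; the retry is safe.

jog_arm(steps="0 0 0 -0.7 -0.09 0 -0.58;0 0 0 -0.7 -0.1 0 -0.58;0 0 0 -0.65 -0.09 0 -0.58;0 0.8 0 0 0 0 -0.58;0 0 0 0.05 0 0.7 -0.58;0 0 0 0.05 0 0.65 -0.58;0 0 0 0.15 0 0 -0.58;0 0 0 0.15 0 0 -0.58;0 0 0 0 0 0 -0.58")

```text
time: 16.25
tcp_pos: [0.6172, -0.1051, 0.187]
tcp_rot: [-2.272, -2.108, -0.071]
wrist_force: [-0.4, -9.3, -9.9]
gripper_width: 0.0181
grip_force: 5.5
```

```bash
python3 - <<'E'
from h import *
go([.6186-.037*np.cos(1.5),-.0831-.037*np.sin(1.5),.187],1.5);fr();tk()
E
```

```text
t 16.25 tcp [ 0.6172 -0.1051  0.187 ] yaw 1.4959 tilt 3.55
shift units, tool now [-0.372 -0.003 -0.024]  after turn [-0.373 -0.004 -0.001]
turn units [ 0.014 -0.709 -0.047]
F [-0.39 -9.34 -9.91] T [-1.852  0.04  -0.07 ] w 0.0181 grip 5.5 q [-0.376  0.572  1.461  0.066  1.127 -0.33 ]
t 16.25 F tool [-9.9  0.3  9.3] |F| 13.6 Tz -0.07 knob in tool mm [ 22.8  -0.3 -10.6] yaw 1.496 w 0.0181 q6 -0.33
F on tool in stand xy [-3.5 -8.7]
torque on knob 0.065
```

jog_arm(steps="0 0 0 0.2 -0.03 0.06 -0.58;0 0 0 0.2 -0.03 0.06 -0.58;0 0 0 0.2 -0.03 0.05 -0.58;0 0 0 0.2 -0.03 0.04 -0.58;0 0 0 0 0 0 -0.58")

```text
time: 16.88
tcp_pos: [0.6187, -0.101, 0.1876]
tcp_rot: [2.294, 2.14, 0.029]
wrist_force: [-10.3, -69.4, 7.2]
gripper_width: 0.0183
grip_force: 35.1
```

```bash
python3 - <<'E'
from h import *
go([.6186-.037*np.cos(1.5),-.0831-.037*np.sin(1.5),.187],1.5);fr();tk()
E
```

```text
t 16.875 tcp [ 0.6187 -0.101   0.1876] yaw 1.5014 tilt 1.09
shift units, tool now [-0.479 -0.035  0.009]  after turn [-0.479 -0.034  0.015]
turn units [ 0.181 -0.12   0.015]
F [-10.33 -69.4    7.15] T [-11.674   2.06    0.024] w 0.0183 grip 35.1 q [-0.347  0.563  1.475  0.016  1.091 -0.285]
t 16.88 F tool [-69.9  -5.4  -8. ] |F| 70.5 Tz 0.024 knob in tool mm [ 17.9  -1.1 -11.2] yaw 1.501 w 0.0183 q6 -0.285
F on tool in stand xy [-33.3 -61.8]
torque on knob 0.167
```

```bash
python3 - <<'E'
from h import *
import pickle
p=pickle.load(open('f0.pkl','rb'))
for n,(u0,u1,v0,v1) in (('scene',(300,345,158,195)),('side',(276,300,168,205))):
    f=grab(n); a=p[n]['frame'][v0:v1,u0:u1]; b=f['frame'][v0:v1,u0:u1]
    g=lambda x:cv2.cvtColor(x,cv2.COLOR_RGB2GRAY).astype(np.float32)
    M=np.eye(2,3,dtype=np.float32); cc,M=cv2.findTransformECC(g(a),g(b),M,cv2.MOTION_TRANSLATION); print(n,'shift',M[:,2],cc)
    print('predicted for 5mm local y',proj(f,[.6186-.0017,-.0831+.0047,.19])-proj(f,[.6186,-.0831,.19]))
E
```

```text
scene shift [0.7988522  0.03030227] 0.9267535787831218
predicted for 5mm local y [-0.80001204  0.51672912]
side shift [ 0.1763919  -0.38869146] 0.970083366606176
predicted for 5mm local y [-0.0066079   0.65366013]
```

jog_arm(steps="0 0 -1 0.08 0.08 0 -0.58;0 0 -1 0.08 0.08 0 -0.58;0 0 0 0 0 0 -0.58")

```text
time: 17.35
tcp_pos: [0.6234, -0.1, 0.1881]
tcp_rot: [2.094, 2.331, 0.013]
wrist_force: [-15.9, -80.1, 9.0]
gripper_width: 0.0188
grip_force: 42.9
```

```bash
python3 - <<'E'
from h import *
fr();tk()
E
```

```text
t 17.35 F tool [-77.9 -24.3  -9.2] |F| 82.1 Tz 0.446 knob in tool mm [ 17.3  -2.8 -10.9] yaw 1.678 w 0.0188 q6 -0.448
F on tool in stand xy [-42.1 -69.9]
torque on knob 0.207
```

```bash
cat >> h.py <<'E'
def idx3(g,c=(.6184,-.0833),z=.2103):
    w=cv2.cvtColor(idx2(g,c,z),cv2.COLOR_RGB2GRAY); N=240; yy,xx=np.mgrid[:N,:N]; X=(xx-N/2)*.05/N; Y=-(yy-N/2)*.05/N; r=np.hypot(X,Y)
    m=((w>120)&(r<.0158)).astype(np.uint8); n,l,st,ce=cv2.connectedComponentsWithStats(m)
    for i in range(1,n):
        if st[i,4]<40: continue
        k=l==i; P=np.c_[X[k],Y[k]]; q=P.mean(0); ev,V=np.linalg.eigh(np.cov(P.T)); d=V[:,1]*np.sign(V[:,1]@q)
        print('blob',st[i,4],'centre mm',(q*1e3).round(1),'len/wid mm',(np.sqrt(ev[::-1]*12)*1e3).round(1),'dir',np.degrees(np.arctan2(d[1],d[0])).round(1))
E
python3 - <<'E'
from h import *
import pickle
for n in ('w2','w3','w4'): print(n); idx3(pickle.load(open(n+'.pkl','rb')))
print('now'); g=grab('wrist'); pickle.dump(g,open('w6.pkl','wb')); idx3(g)
E
```

```text
w2
blob 705 centre mm [6.6 8.7] len/wid mm [9.7 3.1] dir 50.9
blob 1664 centre mm [0.1 0.3] len/wid mm [8.5 8.1] dir 102.9
w3
blob 582 centre mm [2.1 8.6] len/wid mm [9.9 2.6] dir 58.2
blob 484 centre mm [-0.8 -0.4] len/wid mm [7.3 2.9] dir -76.2
w4
blob 623 centre mm [2.2 7.9] len/wid mm [9.6 2.8] dir 53.6
now
blob 1676 centre mm [ 1.8 -2.7] len/wid mm [8.4 8.3] dir -76.4
blob 603 centre mm [-9.1 -4.7] len/wid mm [9.9 2.7] dir -172.7
```

The index line is now at about 188°, against 51° at the start: the knob broke loose and has turned about 2.4 rad. I'll back off, regrip normally and finish unscrewing.

jog_arm(steps="0 0 0 -0.5 -0.1 0 -0.58;0 0 0 -0.5 -0.1 0 -0.58;0 0 0 -0.4 0 0 -0.58;0 -0.6 0 0 0 -0.8 0;0 0 0 0 0 -0.8 0.4;0 0 1 0 0 0 0.4;0 0 1 0 0 0 0.4;0 0 1 0 0 0 0.4;0 0 1 0 0 0 0.4;0 0 1 0 0 0 0.4")

```text
time: 18.65
tcp_pos: [0.6186, -0.1197, 0.2413]
tcp_rot: [-2.557, -1.809, -0.03]
wrist_force: [0.3, 0.8, -0.5]
gripper_width: 0.0603
grip_force: 0.0
```

jog_arm(steps="0 0 1 0 0 0 0.4;0 0 1 0 0 0 0.4;0 0 1 0 0 0 0.4;0 0 1 0 0 0 0.4;0 0 0 0 0 0 0.4")

```text
time: 19.27
tcp_pos: [0.6186, -0.1201, 0.2413]
tcp_rot: [-2.827, -1.342, -0.027]
wrist_force: [0.3, -0.9, 1.3]
gripper_width: 0.0609
grip_force: 0.0
```

```bash
python3 - <<'E'
from h import *
g=grab('wrist'); idx3(g,z=.2135); print(proj(g,[.6184,-.0832,.2135]))
go([.6184,-.0832,.188],.9);fr()
E
```

```text
blob 1644 centre mm [0.4 0.1] len/wid mm [8.4 8.1] dir -48.3
blob 642 centre mm [-9.9 -2. ] len/wid mm [9.4 2.9] dir -169.4
[285.20177472 186.70446867]
t 19.325 tcp [ 0.6185 -0.1205  0.2413] yaw 0.8863 tilt 1.2
shift units, tool now [ 0.692 -0.586  1.349]  after turn [ 0.728 -0.581  1.332]
turn units [-0.039 -0.237 -0.157]
F [-0.72  0.12  0.27] T [-0.024 -0.039  0.048] w 0.061 grip 0.0 q [-0.38   0.512  1.404  0.022  1.223  0.297]
t 19.32 F tool [-0.4 -0.6 -0.3] |F| 0.8 Tz 0.048 knob in tool mm [ 28.1 -23.4  43. ] yaw 0.886 w 0.061 q6 0.297
F on tool in stand xy [-0.6  0.4]
```

jog_arm(steps="0 -0.24 -0.15 0.37 -0.3 0 0.4;0 0 0 0.36 -0.28 0 0.4;0 0 0 0 0 0.7 0.4;0 0 0 0 0 0.63 0.3;0 0 0 0 0 0 0;0 0 0 0 0 0 -0.2;0 0 0 0 0 0 -1;0 0 0 0 0 0 -1;0 0 0 0 0 0 -1")

```text
time: 20.45
tcp_pos: [0.6182, -0.0838, 0.1897]
tcp_rot: [-2.829, -1.359, 0.002]
wrist_force: [-3.0, 3.7, 6.0]
gripper_width: 0.0351
grip_force: 30.0
```

```bash
python3 - <<'E'
from h import *
go([.6187,-.0831,.188],.9);fr()
E
```

```text
t 20.45 tcp [ 0.6182 -0.0838  0.1897] yaw 0.8958 tilt 0.2
shift units, tool now [ 0.022 -0.002  0.042]  after turn [ 0.022 -0.002  0.042]
turn units [-0.041 -0.003 -0.048]
F [-2.98  3.7   5.98] T [0.622 0.544 0.001] w 0.0351 grip 30.0 q [-0.314  0.564  1.466  0.002  1.114  0.36 ]
t 20.45 F tool [ 1.  -4.7 -6. ] |F| 7.6 Tz 0.001 knob in tool mm [ 0.8 -0.2 -9.3] yaw 0.896 w 0.0351 q6 0.36
F on tool in stand xy [-1.5  4.5]
```

jog_arm(steps="0 0 -1 0 0 -0.003 -1;0 0 -1 0 0 -0.003 -1;0 0 -1 0 0 -0.003 -1;0 0 -1 0 0 -0.003 -1;0 0 -1 0 0 -0.003 -1;0 0 -1 0 0 -0.003 -1;0 0 -1 0 0 -0.003 -1;0 0 -1 0 0 -0.003 -1;0 0 -1 0 0 -0.003 -1;0 0 -1 0 0 -0.003 -1")

```text
time: 21.7
tcp_pos: [0.6194, -0.0842, 0.1908]
tcp_rot: [-1.988, -2.432, -0.002]
wrist_force: [-1.9, 2.3, 3.3]
gripper_width: 0.0352
grip_force: 30.0
```

jog_arm(steps="0 0 -1 0 0 -0.003 -1;0 0 -1 0 0 -0.003 -1;0 0 -1 0 0 -0.003 -1;0 0 -1 0 0 -0.003 -1;0 0 -1 0 0 -0.003 -1;0 0 -1 0 0 -0.003 -1;0 0 -1 0 0 -0.003 -1;0 0 -1 0 0 -0.003 -1;0 0 -1 0 0 -0.003 -1;0 0 -1 0 0 -0.003 -1")

```text
time: 22.95
tcp_pos: [0.6191, -0.0839, 0.1919]
tcp_rot: [-0.774, -3.044, -0.004]
wrist_force: [-1.9, 4.3, 3.3]
gripper_width: 0.0352
grip_force: 30.0
```

jog_arm(steps="0 0 -1 0 0 -0.003 -1;0 0 0 0 0 0 0;0 0 0 0 0 0 0.4;0 0 0 0 0 0 0.4;0 0 0 0 0 -0.7 0.4;0 0 0 0 0 -0.7 0.4;0 0 0 -0.6 0 0 0.4;0 0 0 0 0 0 0.4")

```text
time: 23.95
tcp_pos: [0.6418, -0.0954, 0.2471]
tcp_rot: [-0.646, -3.073, 0.0]
wrist_force: [0.5, 1.0, -0.3]
gripper_width: 0.0609
grip_force: 0.0
```

```bash
python3 - <<'E'
from h import *
import pickle
g=grab('wrist'); pickle.dump(g,open('w7.pkl','wb')); idx3(g,z=.2157); print(proj(g,[.6186,-.0832,.2155]),proj(g,[.5855,.009,.206]))
go([.6184,-.0832,.188],.9);fr()
s,t,r=tool()
E
```

```text
blob 1690 centre mm [ 0.5 -0.5] len/wid mm [8.4 8.3] dir -97.1
blob 643 centre mm [ 5.1 -9.9] len/wid mm [9.3 3. ] dir -65.7
[322.02736499 187.05862312] [426.01795205  88.57740657]
t 24.0 tcp [ 0.6404 -0.0947  0.2464] yaw 2.7277 tilt 0.22
shift units, tool now [0.614 0.042 1.463]  after turn [-0.117 -0.609  1.46 ]
turn units [-0.042 -0.028 20.944]
F [-1.07  0.73  0.45] T [ 0.067 -0.175 -0.049] w 0.061 grip 0.0 q [-0.319  0.536  1.343  0.     1.266 -1.476]
t 24.0 F tool [ 1.3  0.2 -0.4] |F| 1.4 Tz -0.049 knob in tool mm [24.4  1.8 47.5] yaw 2.728 w 0.061 q6 -1.476
F on tool in stand xy [-0.8  1. ]
```

Index is now at about 295°, so the knob has turned 4.26 rad and the point is clear. Next is the grip pin.

jog_arm(steps="0 0 1 0 0 0 0;0 0 1 0 0 0 0;0 0 1 0 0 0 0;0 0 1 0 0 0 0;0 0 1 0 0 0 0;0 0 1 0 0 0 0;0 0 1 0 0 0 0;0 0 1 0 0 0 0;0 0 1 0 0 0 0;0 0 0.3 0 0 0 0")

```text
time: 25.25
tcp_pos: [0.6394, -0.094, 0.2461]
tcp_rot: [-1.803, -2.566, 0.002]
wrist_force: [-0.2, -0.6, -0.3]
gripper_width: 0.0434
grip_force: 0.0
```

```bash
python3 - <<'E'
from h import *
go([.5853,.009,.176],1.917)
piv=np.array([.6418,-.1472]); pin=np.array([.5853,.009]); print(np.hypot(*(pin-piv)),np.arctan2(*(pin-piv)[::-1]))
# per-row constant: turn 5deg ccw about pivot; tool at yaw 1.917, displacement in tool axes before turn
a=np.radians(5); d=pin-piv; Rz=np.array([[np.cos(a),-np.sin(a)],[np.sin(a),np.cos(a)]]); dd=Rz@d-d
for y in (1.917,1.917+a): print(dd@[np.cos(y),np.sin(y)]/.04,dd@[np.sin(y),-np.cos(y)]/.04)
E
```

```text
t 25.25 tcp [ 0.6394 -0.094   0.2461] yaw 1.9163 tilt 0.31
shift units, tool now [ 2.874 -0.394  1.764]  after turn [ 2.88  -0.4    1.752]
turn units [-0.047 -0.04  -0.008]
F [-0.17 -0.55 -0.35] T [ 0.008 -0.082  0.032] w 0.0434 grip 0.0 q [-0.319  0.536  1.345  0.     1.266 -0.664]
0.16610445508775495 1.9178699757697688
-0.0161167990269077 -0.36191004465605564
0.015487069009021049 -0.36193753926241434
```

jog_arm(steps="0 0 0 0.8 -0.1 0 0;0 0 0 0.8 -0.1 0 0;0 0 0 0.8 -0.1 0 0;0 0 0 0.48 -0.1 0 0;0 0 0 0 0 0.6 0;0 0 0 0 0 0.6 0;0 0 0 0 0 0.52 0;0 0 0 0 0 0 0")

```text
time: 26.25
tcp_pos: [0.5848, 0.0087, 0.1767]
tcp_rot: [-1.802, -2.565, 0.004]
wrist_force: [-0.5, -0.0, -0.0]
gripper_width: 0.0435
grip_force: 0.0
```

jog_arm(steps="0 0 0 0 0 0 -0.5;0 0 0 0 0 0 -0.6;0 0 0 0 0 0 -1;0 0 0 0 0 0 -1;0 0 0 0 0 0 -1")

```text
time: 26.88
tcp_pos: [0.5865, 0.0087, 0.1789]
tcp_rot: [-1.805, -2.569, 0.0]
wrist_force: [0.1, 0.3, 2.8]
gripper_width: 0.013
grip_force: 30.0
```

```bash
python3 - <<'E'
from h import *
go([.5853,.009,.176],1.917);fr()
E
```

```text
t 26.875 tcp [0.5865 0.0087 0.1789] yaw 1.9169 tilt 0.13
shift units, tool now [ 0.018 -0.025  0.073]  after turn [ 0.018 -0.026  0.072]
turn units [-0.017 -0.019 -0.002]
F [0.13 0.32 2.76] T [ 0.042 -0.008 -0.042] w 0.013 grip 30.0 q [-1.760e-01  5.300e-01  1.574e+00  1.000e-03  1.040e+00 -5.220e-01]
t 26.88 F tool [ 0.3  0.2 -2.8] |F| 2.8 Tz -0.042 knob in tool mm [-97.2  -1.  -20.3] yaw 1.917 w 0.013 q6 -0.522
F on tool in stand xy [0.2 0.3]
```

jog_arm(steps="0 0 -1 0 -0.36 0 -1;0 0 -1 0 -0.36 0 -1;0 0 -1 0 -0.36 0 -1;0 0 -1 0 -0.36 0 -1")

```text
time: 27.38
tcp_pos: [0.5372, -0.0193, 0.179]
tcp_rot: [1.326, 2.845, -0.001]
wrist_force: [3.7, -4.3, -2.4]
gripper_width: 0.0132
grip_force: 30.0
```

```bash
python3 - <<'E'
from h import *
a=1.9179+.349; go([.6418+.167*np.cos(a),-.1472+.167*np.sin(a),.176],a);fr()
E
```

```text
t 27.375 tcp [ 0.5372 -0.0193  0.179 ] yaw 2.2692 tilt 0.17
shift units, tool now [ 0.044 -0.045  0.074]  after turn [ 0.044 -0.045  0.074]
turn units [0.009 0.033 0.026]
F [ 3.69 -4.33 -2.39] T [-0.636 -0.736 -0.03 ] w 0.0132 grip 30.0 q [-2.430e-01  4.680e-01  1.699e+00 -1.000e-03  9.710e-01 -9.410e-01]
t 27.38 F tool [-5.7  0.   2.4] |F| 6.2 Tz -0.03 knob in tool mm [-101.3   21.3  -19.7] yaw 2.269 w 0.0132 q6 -0.941
F on tool in stand xy [ 2.  -5.3]
```

jog_arm(steps="0 0 -1 0.01 -0.365 0 -1;0 0 -1 0 -0.365 0 -1;0 0 -1 0.01 -0.365 0 -1;0 0 -1 0 -0.365 0 -1;0 0 -1 0.01 -0.365 0 -1;0 0 -1 0 -0.365 0 -1;0 0 -1 0.01 -0.365 0 -1;0 0 -1 0 -0.365 0 -1")

```text
time: 28.38
tcp_pos: [0.4799, -0.1166, 0.1791]
tcp_rot: [0.276, 3.115, -0.005]
wrist_force: [16.0, -2.4, -13.3]
gripper_width: 0.0129
grip_force: 30.0
```

```bash
python3 - <<'E'
from h import *
a=1.9179+np.radians(60); go([.6418+.168*np.cos(a),-.1472+.168*np.sin(a),.176],a);fr()
E
```

```text
t 28.375 tcp [ 0.4799 -0.1166  0.1791] yaw 2.9651 tilt 0.87
shift units, tool now [ 0.082 -0.041  0.078]  after turn [ 0.081 -0.042  0.079]
turn units [-0.025  0.173 -0.   ]
F [ 16.02  -2.44 -13.28] T [-0.27  -2.708  0.014] w 0.0129 grip 30.0 q [-0.467  0.411  1.813  0.003  0.902 -1.863]
t 28.38 F tool [-16.    0.4  13.5] |F| 21.0 Tz 0.014 knob in tool mm [-131.    57.3  -18. ] yaw 2.965 w 0.0129 q6 -1.863
F on tool in stand xy [14.2 -7.7]
```

jog_arm(steps="0 0 -1 -0.07 -0.36 0 -1;0 0 -1 -0.05 -0.36 0 -1;0 0 -1 -0.03 -0.36 0 -1;0 0 -1 0 -0.36 0 -1;0 0 -1 0 -0.36 0 -1;0 0 -1 0 -0.36 0 -1;0 0 0 0 0 0 -1")

```text
time: 29.25
tcp_pos: [0.4863, -0.2007, 0.179]
tcp_rot: [-0.536, 3.088, -0.003]
wrist_force: [8.3, 2.7, -2.2]
gripper_width: 0.0132
grip_force: 30.0
```

```bash
python3 - <<'E'
from h import *
a=1.9179+np.radians(90); go([.6418+.168*np.cos(a),-.1472+.168*np.sin(a),.176],a);fr()
E
```

```text
t 29.25 tcp [ 0.4863 -0.2007  0.179 ] yaw -2.7979 tilt 0.42
shift units, tool now [ 0.09  -0.065  0.074]  after turn [ 0.09  -0.065  0.074]
turn units [-0.034  0.077 -0.039]
F [ 8.32  2.67 -2.21] T [ 0.545 -1.527 -0.01 ] w 0.0132 grip 30.0 q [-0.606  0.453  1.731  0.005  0.952 -2.523]
t 29.25 F tool [-8.7 -0.3  2.3] |F| 9.0 Tz -0.01 knob in tool mm [-164.3   66.1  -19.1] yaw -2.798 w 0.0132 q6 -2.523
F on tool in stand xy [ 8.7 -0.3]
```

Bar is swung about 1.55 rad. Release, lift, and turn for the lid.

jog_arm(steps="0 0 0 0 0 0 -0.3;0 0 0 0 0 0 0;0 0 0 0 0 0 0.2;0 0 0 0 0 -0.7 0.2;0 0 0 0 0 -0.7 0.2;0 0 0 0 0 -0.6 0.2;0 0 1 0 0 0 0.2;0 0 1 0 0 0 0.2;0 0 1 0 0 0 0.2;0 0 1 0 0 0 0.2")

```text
time: 30.5
tcp_pos: [0.4815, -0.1991, 0.2583]
tcp_rot: [-0.009, -3.138, -0.002]
wrist_force: [-0.4, -0.3, -0.4]
gripper_width: 0.0523
grip_force: 0.0
```

jog_arm(steps="0 0 1 0 0 0 0.2;0 0 1 0 0 0 0.2;0 0 1 0 0 0 0.2;0 0 1 0 0 0 0.2;0 0 1 0 0 0 0.2;0 0 1 0 0 0 0.2;0 0 1 0 0 0 0.2;0 0 1 0 0 0 0.2;0 0 1 0 0 0 0.2;0 0 1 0 0 0 0.2")

```text
time: 31.75
tcp_pos: [0.4815, -0.1991, 0.2583]
tcp_rot: [-1.335, -2.84, 0.0]
wrist_force: [0.3, 0.1, -0.2]
gripper_width: 0.0519
grip_force: 0.0
```

jog_arm(steps="0 0 1 0 0 0 0.2;0 0 1 0 0 0 0.2;0 0 1 0 0 0 0.2;0 0 1 0 0 0 0.2;0 0 0 0 0 0 0.2")

```text
time: 32.38
tcp_pos: [0.4815, -0.1991, 0.2583]
tcp_rot: [-1.802, -2.569, 0.001]
wrist_force: [-0.5, -0.0, -0.4]
gripper_width: 0.0523
grip_force: 0.0
```

```bash
python3 - <<'E'
from h import *
import pickle
go([.6187,-.0832,.24],1.917)
p=pickle.load(open('f0.pkl','rb')); s,d=p['scene'],p['side']
print('box lid',tri((s,249,185),(d,205,212)),tri((s,279,203),(d,273,222)))
print('glass',tri((s,203,251),(d,234,312)))
E
```

```text
t 32.375 tcp [ 0.4815 -0.1991  0.2583] yaw 1.9179 tilt 0.21
shift units, tool now [1.558 4.211 0.45 ]  after turn [1.563 4.209 0.457]
turn units [-0.03  -0.028  0.01 ]
F [-0.48 -0.02 -0.42] T [-0.012 -0.076  0.006] w 0.0523 grip 0.0 q [-6.060e-01  3.450e-01  1.645e+00 -1.000e-03  1.155e+00 -9.530e-01]
box lid (array([0.73613208, 0.11833746, 0.13171758]), [0.001264323153317971, 0.0012643231533180166]) (array([0.57140495, 0.12592347, 0.13567991]), [0.002532224416287936, 0.0025322244162879278])
glass (array([0.53807472, 0.38689916, 0.0951049 ]), [0.0012633106821951534, 0.0012633106821950796])
```

jog_arm(steps="0 0 0 0.26 0.7 0 0.2;0 0 0 0.26 0.7 0 0.2;0 0 0 0.26 0.7 0 0.2;0 0 0 0.26 0.7 0 0.2;0 0 0 0.26 0.7 0 0.2;0 0 0 0.26 0.7 0 0.2;0 0 0 0 0 0 0.2")

```text
time: 33.25
tcp_pos: [0.6197, -0.0823, 0.2578]
tcp_rot: [-1.799, -2.572, 0.001]
wrist_force: [-0.1, 0.5, 0.8]
gripper_width: 0.0522
grip_force: 0.0
```

```bash
python3 - <<'E'
from h import *
import pickle
f=grab('wrist'); pickle.dump(f,open('w8.pkl','wb'))
go([.6187,-.0832,.116],1.917)
def rect(f,c,z,N=300,L=.12):
    P=np.array([proj(f,[c[0]+dx,c[1]+dy,z]) for dx,dy in ((-L/2,L/2),(L/2,L/2),(L/2,-L/2),(-L/2,-L/2))],np.float32)
    H=cv2.getPerspectiveTransform(P,np.array([[0,0],[N,0],[N,N],[0,N]],np.float32))
    return cv2.cvtColor(cv2.warpPerspective(f['frame'],H,(N,N),flags=cv2.INTER_CUBIC),cv2.COLOR_RGB2GRAY)
c=(.6187,-.0832); S=.12/300
for z,r in ((.144,.017),(.144,.009),(.122,.050)):
    w=cv2.medianBlur(rect(f,c,z),5)
    q=cv2.HoughCircles(w,cv2.HOUGH_GRADIENT,1.2,8,param1=60,param2=12,minRadius=int(r/S*.88),maxRadius=int(r/S*1.12))
    if q is not None:
        for u,v,R_ in q[0][:4]: print(z,'r',(R_*S).round(4),'centre',(c[0]+(u-150)*S).round(4),(c[1]-(v-150)*S).round(4))
E
```

```text
t 33.3 tcp [ 0.6186 -0.0831  0.2577] yaw 1.9195 tilt 0.23
shift units, tool now [-0.011  0.013  3.543]  after turn [-3.000e-03  1.000e-03  3.543e+00]
turn units [-0.039 -0.026  0.028]
F [-0.11 -0.    0.07] T [ 0.084 -0.095  0.061] w 0.0521 grip 0.0 q [-0.312  0.492  1.392 -0.     1.262 -0.661]
0.144 r 0.0185 centre 0.6401 -0.057
0.144 r 0.0156 centre 0.6161 -0.0791
0.144 r 0.0169 centre 0.617 -0.0839
0.144 r 0.0185 centre 0.6319 -0.0513
0.144 r 0.0088 centre 0.6175 -0.0839
0.144 r 0.0097 centre 0.617 -0.0767
0.144 r 0.0092 centre 0.5921 -0.0388
0.144 r 0.0081 centre 0.6372 -0.0398
0.122 r 0.0504 centre 0.617 -0.083
0.122 r 0.0531 centre 0.6161 -0.0791
0.122 r 0.0515 centre 0.6204 -0.0834
0.122 r 0.0541 centre 0.6151 -0.0858
```

Boss and flange circles agree: the lid's axis is at about (0.617,-0.084) with radii that confirm its height. Descend with tips 4 mm above the flange and grip.

jog_arm(steps="0 0 0 0 -0.04 0.6 0.2;0 0 0 0 0 0.6 0.2;0 0 0 0 0 0.6 0.2;0 0 0 0 0 0.6 0.2;0 0 0 0 0 0.5 0.2;0 0 0 0 0 0.3 0.2;0 0 0 0 0 0.08 0.2;0 0 0 0 0 0 0.2")

```text
time: 34.3
tcp_pos: [0.6171, -0.0843, 0.1274]
tcp_rot: [-1.805, -2.569, 0.001]
wrist_force: [0.2, -0.4, 0.0]
gripper_width: 0.0524
grip_force: 0.0
```

jog_arm(steps="0 0 0 0 0 0 0;0 0 0 0 0 0 -0.2;0 0 0 0 0 0 -1;0 0 0 0 0 0 -1;0 0 0 0 0 0 -1")

```text
time: 34.92
tcp_pos: [0.6175, -0.0839, 0.1274]
tcp_rot: [-1.805, -2.569, -0.0]
wrist_force: [0.6, 1.8, 1.4]
gripper_width: 0.0337
grip_force: 30.0
```

```bash
python3 - <<'E'
from h import *
go([.6172,-.0838,.126],1.917)
E
```

```text
t 34.925 tcp [ 0.6175 -0.0839  0.1274] yaw 1.917 tilt 0.1
shift units, tool now [ 0.004 -0.006  0.036]  after turn [ 0.004 -0.006  0.036]
turn units [-0.011 -0.017 -0.   ]
F [0.58 1.84 1.38] T [ 0.111 -0.241  0.033] w 0.0337 grip 30.0 q [-3.14e-01  6.41e-01  1.52e+00  1.00e-03  9.83e-01 -6.61e-01]
```

jog_arm(steps="0 0 0 0 0 -0.15 -1;0 0 0 0 0 -0.2 -1;0 0 0 0 0 -0.3 -1;0 0 0 0 0 -0.4 -1;0 0 0 0 0 -0.5 -1;0 0 0 0 0 -0.5 -1;0 0 0 0 0 -0.5 -1;0 0 0 0 0 -0.3 -1;0 0 0 0 0 0 -1")

```text
time: 36.05
tcp_pos: [0.6177, -0.0843, 0.2425]
tcp_rot: [-1.806, -2.57, -0.0]
wrist_force: [0.6, 0.4, -3.2]
gripper_width: 0.0333
grip_force: 30.0
```

```bash
cat > bat.py <<'E'
from h import *
import pickle
# bat outline from first scene/side frames: light green-grey region, on z=.012
p=pickle.load(open('f0.pkl','rb'))
for n,seed in (('scene',(265,270)),('side',(300,315)),('w1',(110,190))):
    f=p[n] if n in p else pickle.load(open('w1.pkl','rb'))
    hsv=cv2.cvtColor(f['frame'],cv2.COLOR_RGB2LAB); ref=np.median(hsv[seed[1]-6:seed[1]+7,seed[0]-6:seed[0]+7].reshape(-1,3),0)
    m=(np.abs(hsv.astype(int)-ref)<[45,9,11]).all(2).astype(np.uint8); m=cv2.morphologyEx(m,cv2.MORPH_OPEN,np.ones((3,3)))
    k,l=cv2.connectedComponents(m); m=(l==l[seed[1],seed[0]])
    v,u=np.nonzero(m); P=np.array([onz(f,a,b,.012)[:2] for a,b in zip(u,v)],np.float32)*1000
    (c,s,a)=cv2.minAreaRect(P); print(n,m.sum(),'rect',np.round(c,1),np.round(s,1),round(a,1))
E
python3 - <<'E'
from h import *
go([.47,.228,.26],1.917)
import runpy; runpy.run_path('bat.py')
E
```

```text
t 36.05 tcp [ 0.6177 -0.0843  0.2425] yaw 1.9169 tilt 0.02
shift units, tool now [ 8.598 -0.826 -0.436]  after turn [ 8.598 -0.825 -0.439]
turn units [-0.002 -0.004 -0.002]
F [ 0.59  0.42 -3.22] T [-0.03  -0.136 -0.009] w 0.0333 grip 30.0 q [-0.315  0.505  1.414  0.     1.223 -0.661]
scene 3672 rect [485.4 171.4] [177.9 356.1] 17.7
side 8507 rect [519.9 210.3] [249.7 425. ] 17.9
w1 8938 rect [474.8 221.4] [168.4 228.4] 17.8
```

jog_arm(steps="0 0 0 0.4 -0.03 0 -1;0 0 0 0.6 -0.055 0 -1;0 0 0 0.7 -0.065 0 -1;0 0 0 0.8 -0.07 0 -1;0 0 0 0.8 -0.07 0 -1;0 0 0 0.8 -0.07 0 -1;0 0 0 0.8 -0.07 0 -1;0 0 0 0.8 -0.07 0 -1;0 0 0 0.7 -0.07 0 -1;0 0 0 0.7 -0.07 0 -1")

```text
time: 37.3
tcp_pos: [0.4945, 0.1767, 0.2415]
tcp_rot: [-1.802, -2.569, 0.001]
wrist_force: [-0.5, -0.3, -2.9]
gripper_width: 0.0335
grip_force: 30.0
```

jog_arm(steps="0 0 0 0.6 -0.06 0 -1;0 0 0 0.45 -0.04 0 -1;0 0 0 0.25 -0.02 0 -1;0 0 0 0 0 0.4 -1;0 0 0 0 0 0.5 -1;0 0 0 0 0 0.6 -1;0 0 0 0 0 0.6 -1;0 0 0 0 0 0.6 -1;0 0 0 0 0 0.5 -1;0 0 0 0 0 0 -1")

```text
time: 38.55
tcp_pos: [0.4734, 0.2215, 0.1125]
tcp_rot: [-1.803, -2.566, 0.005]
wrist_force: [-0.9, 0.4, -3.3]
gripper_width: 0.0334
grip_force: 30.0
```

```bash
python3 - <<'E'
from h import *
go([.4748,.2214,.0354],1.917)
E
```

```text
t 38.55 tcp [0.4734 0.2215 0.1125] yaw 1.9165 tilt 0.35
shift units, tool now [-0.018  0.044  1.926]  after turn [-0.014  0.033  1.927]
turn units [-0.065 -0.027 -0.006]
F [-0.92  0.41 -3.28] T [ 0.022 -0.143 -0.036] w 0.0334 grip 30.0 q [ 0.223  0.558  1.785  0.002  0.805 -0.125]
```

jog_arm(steps="0 0 0 0 0.03 0.5 -1;0 0 0 0 0 0.5 -1;0 0 0 0 0 0.4 -1;0 0 0 0 0 0.25 -1;0 0 0 0 0 0.12 -1;0 0 0 0 0 0 -1")

```text
time: 39.3
tcp_pos: [0.4754, 0.2224, 0.0429]
tcp_rot: [-1.804, -2.568, 0.001]
wrist_force: [0.1, 0.3, -2.2]
gripper_width: 0.0333
grip_force: 30.0
```

jog_arm(steps="0 0 0 0 0 0.05 -1;0 0 0 0 0 0.05 -1;0 0 0 0 0 0.05 -1;0 0 0 0 0 0.03 -1;0 0 0 0 0 0 -1")

```text
time: 39.92
tcp_pos: [0.4752, 0.2223, 0.0357]
tcp_rot: [-1.804, -2.568, 0.001]
wrist_force: [-1.0, -0.3, -3.0]
gripper_width: 0.034
grip_force: 30.0
```

```bash
python3 - <<'E'
from h import *
go([.4748,.2214,.0354],1.917)
E
```

```text
t 39.925 tcp [0.4752 0.2223 0.0357] yaw 1.9169 tilt 0.17
shift units, tool now [-0.019 -0.018  0.007]  after turn [-0.019 -0.018  0.007]
turn units [-0.025 -0.024 -0.002]
F [-1.   -0.27 -3.  ] T [-0.023 -0.099  0.007] w 0.034 grip 30.0 q [ 0.223  0.696  1.821  0.003  0.627 -0.125]
```

jog_arm(steps="0 0 0 0 0 0.03 -1;0 0 0 0 0 0.03 -1;0 0 0 0 0 0 -1")

```text
time: 40.3
tcp_pos: [0.4752, 0.2223, 0.0354]
tcp_rot: [-1.804, -2.569, 0.0]
wrist_force: [-2.4, -0.6, 14.6]
gripper_width: 0.0335
grip_force: 30.0
```

jog_arm(steps="0 0 0 0 0 0.03 -1;0 0 0 0 0 0 -1")

```text
time: 40.55
tcp_pos: [0.4753, 0.2224, 0.0353]
tcp_rot: [-1.804, -2.57, -0.001]
wrist_force: [-4.7, -1.8, 22.3]
gripper_width: 0.034
grip_force: 30.0
```

Seated: the force has reversed and the TCP has stopped at 0.0353. Ease off, open gently and lift.

jog_arm(steps="0 0 0 0 0 -0.05 -1;0 0 0 0 0 0 -0.15;0 0 0 0 0 0 0;0 0 0 0 0 0 0.3;0 0 0 0 0 0 0.3;0 0 0 0 0 -0.3 0.3;0 0 0 0 0 -0.7 0.3;0 0 0 0 0 -0.9 0.3;0 0 0 0 0 -0.9 0.3;0 0 0 0 0 -0.9 0.3")

```text
time: 41.8
tcp_pos: [0.4755, 0.2221, 0.1841]
tcp_rot: [-1.804, -2.569, 0.0]
wrist_force: [0.4, 0.6, -0.3]
gripper_width: 0.0565
grip_force: 0.0
```

jog_arm(steps="0 0 0 0 0 -0.7 0.3;0 0 0 0 0 0 0.3;0 0 0 0 0 0 0.3")

```text
time: 42.18
tcp_pos: [0.475, 0.222, 0.2098]
tcp_rot: [-1.804, -2.568, 0.002]
wrist_force: [-0.4, -0.3, -0.9]
gripper_width: 0.0565
grip_force: 0.0
```

```bash
python3 - <<'E'
from h import *
import pickle
f=grab('wrist'); pickle.dump(f,open('w9.pkl','wb')); c=(.4752,.2223); S=.16/400
for z,r in ((.052,.017),(.052,.009),(.030,.050)):
    L=.16;N=400
    P=np.array([proj(f,[c[0]+dx,c[1]+dy,z]) for dx,dy in ((-L/2,L/2),(L/2,L/2),(L/2,-L/2),(-L/2,-L/2))],np.float32)
    w=cv2.cvtColor(cv2.warpPerspective(f['frame'],cv2.getPerspectiveTransform(P,np.array([[0,0],[N,0],[N,N],[0,N]],np.float32)),(N,N),flags=cv2.INTER_CUBIC),cv2.COLOR_RGB2GRAY)
    q=cv2.HoughCircles(cv2.medianBlur(w,5),cv2.HOUGH_GRADIENT,1.2,8,param1=60,param2=12,minRadius=int(r/S*.9),maxRadius=int(r/S*1.1))
    if q is not None:
        for u,v,R_ in q[0][:3]: print(z,'r',(R_*S).round(4),(c[0]+(u-200)*S).round(4),(c[1]-(v-200)*S).round(4))
# bar still out: dark pin seen near (.486,-.2007)? pots: compare pot/saucer/chalk patches with start
p=pickle.load(open('f0.pkl','rb'))
for n,(u0,u1,v0,v1) in (('side',(300,332,245,282)),('side',(334,354,198,222)),('side',(374,412,202,224))):
    g=grab(n); a,b=[cv2.cvtColor(x['frame'][v0:v1,u0:u1],cv2.COLOR_RGB2GRAY).astype(np.float32) for x in (p[n],g)]
    print(n,(u0,v0),'mean abs diff',np.abs(a-b).mean().round(2),'shift',np.round(cv2.phaseCorrelate(a,b)[0],2))
go([.4748,.2214,.2])
E
```

```text
0.052 r 0.0163 0.4746 0.2257
0.052 r 0.0171 0.4751 0.2219
0.052 r 0.0181 0.4487 0.244
0.052 r 0.0093 0.4756 0.2233
0.052 r 0.0082 0.4746 0.2267
0.03 r 0.0501 0.4756 0.2238
0.03 r 0.054 0.4809 0.2233
0.03 r 0.0519 0.4742 0.2205
side (300, 245) mean abs diff 20.59 shift [ 0.37 -0.1 ]
side (334, 198) mean abs diff 1.7 shift [0.07 0.09]
side (374, 202) mean abs diff 3.19 shift [0.06 0.  ]
t 42.375 tcp [0.475  0.2219 0.209 ] yaw 1.9168 tilt 0.31
shift units, tool now [-0.011 -0.007  0.224]  after turn [-0.011 -0.008  0.224]
turn units [-0.055 -0.028  0.   ]
F [0.08 0.15 0.51] T [ 0.003 -0.115 -0.001] w 0.0571 grip 0.0 q [ 0.223  0.412  1.696  0.002  1.039 -0.124]
```

```bash
python3 -c "
from plant import ctrl
print(ctrl.sign_off())"
```

```text
the job is handed in; nothing more can be done
None
```

The job is handed in; the verdict was not shown. The knob was unscrewed about 4.26 rad, the bar swung out about 1.55 rad, and the lid set down upright and released within a few mm of the bat's middle. I don't know the peak force on the lid when the fingers slipped off the knob during the break-loose push, the saucer and chalk jar had not moved, and the pot was too hidden to check.

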